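# Gauge a test cartridge and eject it to the tray

### The job

Check the height of the test cartridge clamped in the gauge: press the gauge's knob down until the foot rests on the cartridge with a light, steady force of 4 to 20 N (never over 30 N), keep it there for a good second, then let the foot spring back up. Push the ejector tab fully home so that it drives the cartridge out of the clamp onto the outfeed, and let the ejector spring back. Then pick the cartridge up and lay it flat on the floor of the shallow tray, not in the deep bin, leaving the other small things where they are.

Things in the scene. Friction and masses are not known exactly. Their poses are not given: they have to be found in the camera images.
- gauge: Bench height gauge, fixed, grey base 150 x 230 x 12 mm. Origin on the table, straight below the foot, in the middle of the nest; +x towards the round column (24 mm, at x = +65 mm, 147 mm tall), +y the direction of ejection. The column carries a grey head over the nest: 24 mm wide in y, x from -10 to +80 mm, 115 to 149 mm high.
- outfeed (a point): Point on the gauge's level steel bed (top 25 mm above the table, 64 mm wide in x) at gauge y = +66 mm, in the open outfeed. The bed runs from gauge y = -45 to +120 mm, with a 6 mm lip at +117. The nest, y = -44 to +32 mm, lies between a fixed fence at +x and a sprung clamp bar at -x, both up to 37 mm high.
- foot_slide (a joint): Vertical travel of the gauge's foot and knob: 0 m with the foot sprung fully up, growing as it is pressed down, to 0.038 at the stop when there is nothing beneath. The spring pushes back with 2 N at the top and about 2 N more at 30 mm. With the foot resting on a part of height h it reads 0.050 - h, plus up to 3 mm for the give of the foot.
- knob_top (a point): Centre of the flat top of the round black knob (30 mm across, 16 mm thick) above the gauge's head; 205 mm above the table when up. Press it straight down.
- foot_face (a point): Centre of the underside of the foot, 75 mm above the table when up.
- foot: The foot: flat black rubber disc 18 mm across, 8 mm thick, at the lower end of the knob's stem, under the head. It gives a little when it meets a part: about 8 N per mm, up to 3 mm. Its origin is on the table plane when the foot is up (75 mm below its underside).
- ejector (a joint): Travel of the ejector along the gauge's +y: 0 m when sprung back, 0.080 fully home. The spring pushes back with 2 N at 0 and about 5 N at the end; the clamp's friction on the cartridge adds some 3 to 7 N.
- ejector_tab (a point): Middle of the top rear edge of the ejector's black upright tab (36 mm wide in the gauge's x, 10 mm thick, from 17 to 63 mm above the table), on its rear (-y) face. At gauge y = -150 mm when sprung back; push it towards the gauge's +y. Its pusher drives the cartridge until the cartridge's middle is at about gauge y = +66 mm.
- cartridge: The test cartridge, a white plastic body 30 (x) x 60 (y) x 16 (z) mm with a stiff grey cap, 22 x 40 mm, that stands 2 to 14 mm proud of its top: the whole is 18 to 30 mm high, different each time and to be found by the gauge. 50 to 100 g. Origin at the centre of its underside. It starts clamped in the nest, lengthwise along the gauge's y.
- tray: The shallow aluminium tray, fixed: 190 (x) x 130 (y) x 20 mm high, walls and floor 4 mm, origin at the centre of its underside. A small pot stands in it at tray x of about +60 mm; the rest is free.
- bin: The deep aluminium bin, fixed: 130 x 130 x 75 mm high, origin at the centre of its underside. Not used. Tray and bin may have changed sides.
- pot: Small clear jar, 32 mm across, 40 mm tall, standing in the tray; origin at its underside. Leave it alone.
- bottle: Amber bottle, 44 mm across, 100 mm tall, beyond the gauge. Leave it alone.
- beaker: Glass beaker, 54 mm across, 62 mm tall, beyond the gauge. Leave it alone.
- spatula: Steel spatula, 120 mm long, lying on the robot's side. Leave it alone.
- can: Small labelled jar, 40 mm across, 50 mm tall, on the robot's side. Leave it alone.
Not all that is in view belongs to the job. Leave any orange look-alike of the cartridge alone.

How it is judged:
By the outcome, as a careful person would: the job done as asked, in the order asked, and still so for the second after the job is handed in, with the robot touching nothing.
It also fails if it takes over 72 s, if anything falls off the work surface, if the arm or the gripper's body presses on something with over 40 N, if the wrist force passes 120 N, or if a joint passes its speed limit or range.

### The arm

A 6-joint arm with a two-finger parallel gripper is mounted at the origin on the work surface. World frame = base frame: x ahead of the robot, y to its left, z up, the work surface at z = 0. Lengths are in m, angles in rad, forces in N, time in s.
With the tool pointing down it reaches from about 0.3 to 0.775 m from the base axis. Payload 14.6 kg.
Tool frame: the origin (TCP) lies midway between the tips of the shut fingers; the grasp point (between the pads) lies 19 mm behind it; z points along the fingers, y is the line along which they close (so a half turn about z gives the same grasp; the last joint's range is limited). The gripper opens to 85 mm and grips with 20 to 120 N. Pads are 22 mm wide; open, the fingers measure 114 mm over their backs; the gripper's body (76 mm by 85 mm) begins 54 mm behind the grasp point. The pads swing forward as they close: fully open they stand 13 mm farther back than shut.
Start: joints at [1.17, 0.3, 1.521, -0, 1.321, -0.067], TCP at [0.18, 0.52, 0.231] pointing down, gripper open.
Joint ranges: [-3.03, 3.03], [-0.79, 2.21], [0.23, 2.52], [-1.04, 4.18], [0, 3.07], [-2.55, 2.55]. Speed limits (rad/s): [2.22, 2.22, 2.57, 3.14, 3.14, 3.14].

### API

Orientations are given as a rotation vector (axis times angle).
In Python, from bench import * gives the robot as it stands.
- The arm moves only by the tool apply_moves, never from a script. Its argument "plan" is a list of rows, each a list of 7 numbers: the shift along the tool's x, y, z as a fraction of full scale, then the turn, a rotation vector about the tool's x, y, z as a fraction of full scale, then the finger opening in mm, from 0 to 85.4. A call has 1 to 12 rows; each row shifts and turns the commanded pose from where the row before left it, along the tool's axes as they then stand; what a row does not reach is not made up. Full scale, the value 1, is 400 mm for a shift and 90 degrees for a turn. A row lasts 1/8 s, in which the tool goes at most 62.5 mm and 10.7 degrees, less where a joint would pass 70% of its speed; a pose out of reach is approached as far as the arm can. A call with a number of a shift or a turn outside -1 to 1 is refused whole. A call with a gripper value outside its range is refused whole. The fingers move at their own pace and stop on an object; the grip force is fixed at half the most. Time passes only in rows, so rows that do not move let the fingers close. It gives the time, the measured TCP pose, the force, the opening and the grip force at its end, in the units of the state.
- read_state(): the state, without advancing time (a new reading comes with each control period).
- capture(name): name is "scene" or "side" or "wrist"; returns the picture (384x512x3 uint8, red, green, blue); there is no depth.
- calibration(name): a dict with "intrinsics" (3x3 intrinsics, pixels), "T" (4x4, takes a point from camera to world coordinates). Camera axes: x right, y up, looking along -z (the intrinsics and any distortion apply to the point x, -y, -z); pixel columns grow to the right and rows downward; lengths in m; the calibration is good to about 2 mm. A picture is of the moment at which its call begins: read the wrist's pose just before it. calibration takes no time and is no camera call; for the wrist camera it gives the pose at the moment of the call.
- job_done(): hands the job in; it is judged then, once.
Trained networks look in the newest picture that a camera, given by its name, has taken for a name from the list of things; names that differ only in an ending like _2 or _b are one class to them, and where a whole thing is asked for, a point or a joint stands for the part that bears it (a point fixed in the world has none). Each returns a list of dicts, best first, with "confidence" (0 to 1); they miss things now and then, are a little off and sometimes report something else, mostly with a low value. They report only what shows in the picture. A call takes as long as a camera call. They do not tell look-alikes from the thing itself.
- find_in(camera, thing): "point" ([x, y, z] in m, in world coordinates, good to about 4 mm: the middle of the surface that is visible of it).
The state is a dict: "time": time; "qpos": joint angles; "qvel": joint speeds; "effort": joint torques, N m; "eef_pos": TCP position; "tool_rot": TCP orientation; "force": force on the tool from outside, world axes, zero at the start; "moment": the same for the moment, N m; "finger_gap": opening from 0.0 (shut) to 1.0 (fully open); "grip_force": force on a finger pad.
Only numpy, scipy, OpenCV 4.12 (cv2) and the standard library are available. Lean on these libraries where they do the work, as an engineer would, in place of code of your own. Each camera call takes 0.05 s, during which the arm holds its last target. There are 200 camera calls.

## Working session

There is one attempt and no reset: what is moved stays moved. The work goes in short steps, Python scripts to look and compute and a tool call to move; the robot and the scene stay as the last step left them, time stands still between calls to the robot, and variables do not carry over. Pictures are saved under pics/ and viewed, at most 10 in all, crops included, and the job is handed in when it is done.

Besides the shell and the picture viewer there is one more tool, called as name(argument=value, ...) on one line, values as JSON. apply_moves: Moves the arm, as the interface text tells. Its arguments: {"type":"object","properties":{"plan":{"type":"array","items":{"type":"array","items":{"type":"number"}}}},"required":["plan"]}

```bash
mkdir -p pics; ls
python3 - <<'E'
from bench import *
import cv2,numpy as np
s=read_state();print(s)
ims=[]
for c in("scene","side"):
    im=capture(c);cv2.imwrite(f"pics/{c}0.png",im[:,:,::-1])
    ims.append(im)
    for t in["gauge","knob_top","foot","ejector_tab","cartridge","tray","bin","pot","bottle","beaker","can","spatula"]:
        for r in find_in(c,t)[:2]:print(c,t,np.round(r["point"],3),round(r["confidence"],2))
    print(calibration(c))
cv2.imwrite("pics/both.png",np.hstack(ims)[:,:,::-1])
E
```

```text
pics
{'time': 0.0, 'qpos': array([ 1.17036690e+00,  3.00452397e-01,  1.52161143e+00, -2.72891670e-06,
        1.32065436e+00, -6.65653040e-02]), 'qvel': array([ 0.00219034, -0.00074438,  0.00053098,  0.00053371, -0.0015574 ,
       -0.00148366]), 'effort': array([ 2.75038139e-03, -5.43492293e+01, -3.61800992e+01,  4.03436184e-05,
        3.88111235e-03,  2.19711728e-05]), 'eef_pos': array([0.18012673, 0.51941953, 0.23071872]), 'tool_rot': array([-5.21956298e-01, -3.09766734e+00,  1.72082531e-03]), 'force': array([-0.01838661,  0.5035113 ,  0.81400898]), 'moment': array([0.07868121, 0.03855253, 0.00782041]), 'grip_force': 0.0, 'finger_gap': 0.9958164262768097}
scene gauge [0.558 0.045 0.009] 0.88
scene gauge [ 0.695 -0.108  0.034] 0.46
scene knob_top [0.535 0.041 0.204] 0.43
scene cartridge [ 0.721 -0.005  0.019] 0.66
scene tray [ 0.522 -0.349  0.004] 0.88
scene tray [0.527 0.04  0.205] 0.48
scene bin [0.475 0.347 0.025] 0.87
scene bin [ 0.694 -0.111  0.037] 0.34
scene pot [ 0.588 -0.359  0.044] 0.74
scene bottle [0.711 0.124 0.065] 0.7
scene beaker [ 0.696 -0.111  0.034] 0.84
scene c
[... 910 characters left out ...]
505 -0.352  0.005] 0.77
side bin [0.481 0.35  0.042] 0.63
side pot [ 0.574 -0.367  0.04 ] 0.8
side bottle [0.694 0.117 0.074] 0.69
side beaker [ 0.693 -0.115  0.043] 0.95
side can [ 0.377 -0.147  0.046] 0.79
side can [0.52  0.036 0.195] 0.59
side spatula [0.376 0.158 0.004] 0.95
{'intrinsics': array([[380.03072592,   0.        , 247.53011115],
       [  0.        , 380.03072592, 185.10159568],
       [  0.        ,   0.        ,   1.        ]]), 'T': array([[ 0.70545886,  0.47173087, -0.52895916,  0.07357779],
       [-0.70874513,  0.47254162, -0.52381749, -0.47158421],
       [ 0.00285434,  0.74442891,  0.66769563,  0.71950333],
       [ 0.        ,  0.        ,  0.        ,  1.        ]])}
```

Run:
```python
import cv2,numpy as np
a=cv2.imread("pics/scene0.png");b=cv2.imread("pics/side0.png")
cv2.imwrite("pics/sc.png",cv2.resize(a,(800,600),interpolation=2))
cv2.imwrite("pics/si.png",cv2.resize(b,(800,600),interpolation=2))
```

```text
(no output)
```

View pics/sc.png

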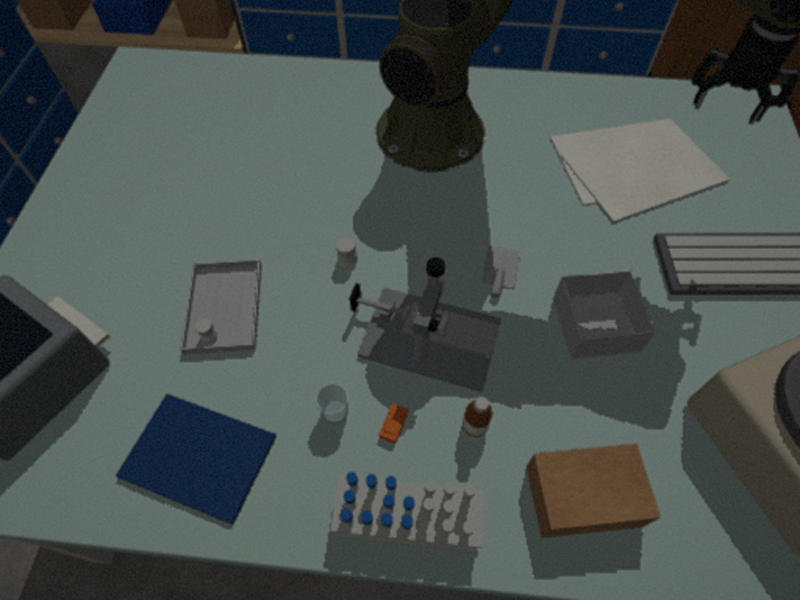

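View pics/si.png

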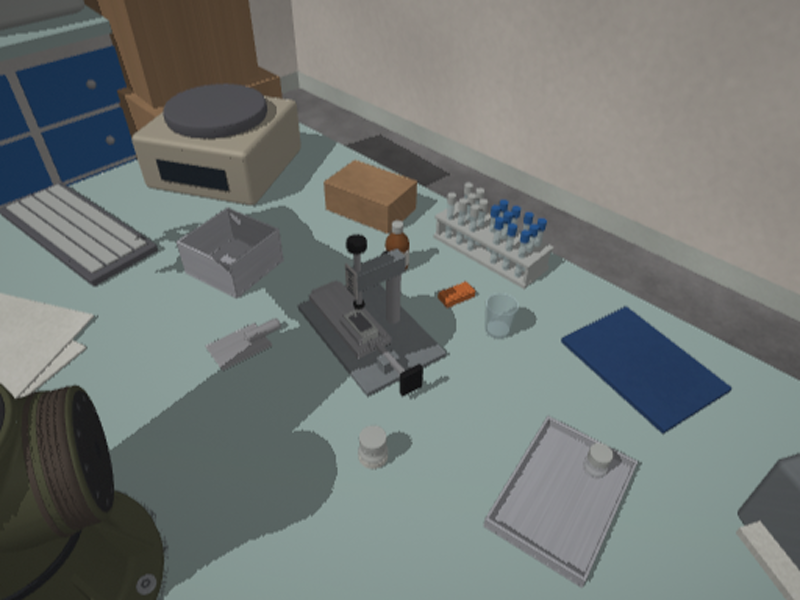

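The scene view shows the gauge at about (430,320), with the knob at (436,267), the tab at (355,297), and the ejection direction to image-right (world +y). The tray with the pot is at (222,305) and the bin at (605,312).

Possible cartridges:
- White/grey part in the nest: side view (362,322), scene view about (400,315).
- Orange part: scene view (394,422), side view (457,293). This is the look-alike, so I'll leave it alone.
- Pot, can and spatula: not it.

I choose the part clamped in the nest and will check it in a close crop.

Run:
```python
import cv2,numpy as np
a=cv2.imread("pics/scene0.png")[158:258,221:326];b=cv2.imread("pics/side0.png")[147:257,190:295]
f=lambda i:cv2.resize(cv2.convertScaleAbs(i,alpha=1.5),(399,400 if i is a else 420),interpolation=cv2.INTER_CUBIC)
A=cv2.resize(cv2.convertScaleAbs(a,alpha=1.6),None,fx=3.8,fy=3.8,interpolation=2)
B=cv2.resize(cv2.convertScaleAbs(b,alpha=1.4),None,fx=3.8,fy=3.8,interpolation=2)
c=np.zeros((max(len(A),len(B)),A.shape[1]+B.shape[1],3),np.uint8);c[:len(A),:A.shape[1]]=A;c[:len(B),A.shape[1]:]=B
cv2.imwrite("pics/crop.png",c);print(c.shape,A.shape)
```

```text
(418, 798, 3) (380, 399, 3)
```

View pics/crop.png

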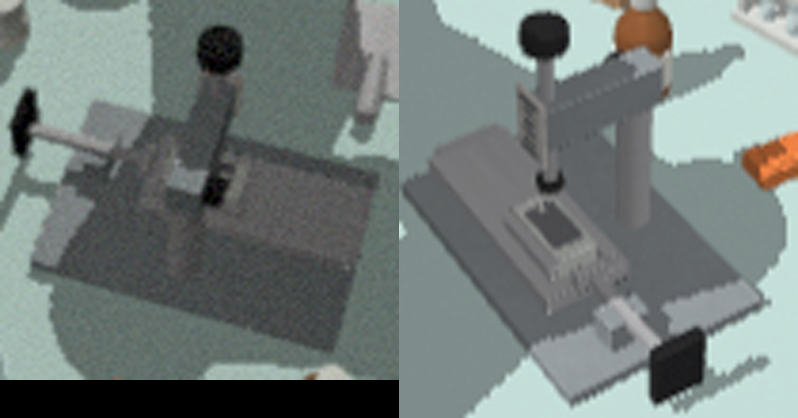

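The crop confirms the choice. In the right half, a white body with a dark grey cap sits in the nest at (550,225), and the orange look-alike is well outside it. Next I fit the gauge pose to the pixel picks.

```bash
cat > h.py <<'E'
from bench import *
import numpy as np
from scipy.spatial.transform import Rotation as R
from scipy.optimize import least_squares
def proj(c,P):
    K=c["intrinsics"];q=np.linalg.inv(c["T"])@np.append(P,1)
    p=K@np.array([q[0],-q[1],-q[2]]);return p[:2]/p[2]
def W(g,P):
    c,s=np.cos(g[2]),np.sin(g[2]);return np.array([g[0]+c*P[0]-s*P[1],g[1]+s*P[0]+c*P[1],P[2]])
E
python3 - <<'E'
from h import *
C=calibration("scene");S=calibration("side")
sc=lambda u,v:(221+u/3.8,158+v/3.8); si=lambda u,v:(190+(u-399)/3.8,147+v/3.8)
obs=[(C,sc(220,47),(0,0,.197)),(S,si(544,36),(0,0,.197)),(S,si(549,182),(0,0,.079)),(S,si(678,366),(0,-.150,.040)),(C,sc(25,122),(0,-.145,.040)),
(S,si(632,215),(.065,0,.02))]
B=[(C,sc(33,265),(1,-1)),(C,sc(335,348),(1,1)),(C,sc(377,175),(-1,1)),(C,sc(95,100),(-1,-1)),(S,si(572,402),(-1,-1)),(S,si(763,297),(1,-1)),(S,si(403,180),(-1,1))]
def f(x):
    r=[proj(c,W(x,P))-p for c,p,P in obs]
    r+=[proj(c,W(x,(x[3]+a*.075,x[4]+b*.115,.012)))-p for c,p,(a,b) in B]
    return np.array(r).ravel()
for y in(-.3,.3):
    o=least_squares(f,[.53,.04,y,.02,0],loss="soft_l1")
    print(np.round(o.x,4),o.cost);print(np.round(f(o.x).reshape(-1,2),1).tolist())
print(read_state()["tool_rot"]); print(R.from_rotvec(read_state()["tool_rot"]).as_matrix().round(3))
E
```

```text
[ 0.5247  0.0392 -0.2034  0.0226  0.0058] 8.564239064029886
[[-0.9, 0.4], [-0.7, -0.4], [-0.5, -0.6], [0.4, 1.1], [-0.8, 0.0], [-0.6, -2.2], [-2.0, -0.6], [-0.6, 0.6], [0.3, -0.3], [-1.3, -0.4], [-0.5, -2.4], [0.1, -1.0], [-1.0, -0.3]]
[ 0.5247  0.0392 -0.2034  0.0226  0.0058] 8.564239064030055
[[-0.9, 0.4], [-0.7, -0.4], [-0.5, -0.6], [0.4, 1.1], [-0.8, 0.0], [-0.6, -2.2], [-2.0, -0.6], [-0.6, 0.6], [0.3, -0.3], [-1.3, -0.4], [-0.5, -2.4], [0.1, -1.0], [-1.0, -0.3]]
[ 5.21851076e-01  3.09792783e+00 -3.56560409e-05]
[[-0.945  0.328  0.   ]
 [ 0.328  0.945 -0.   ]
 [-0.    -0.    -1.   ]]
```

```bash
cat >> h.py <<'E'
G=(0.5247,0.0392,-0.2034)
def need(gp,yaw=G[2],g=G):
    "tool shift fractions to reach gauge point gp with tool y along world yaw; and turn fraction"
    s=read_state();M=R.from_rotvec(s["tool_rot"]).as_matrix()
    d=M.T@(W(g,gp)-s["eef_pos"])
    t=np.array([[-np.sin(yaw),np.cos(yaw),0],[np.cos(yaw),np.sin(yaw),0],[0,0,-1]]).T
    rv=R.from_matrix(M.T@t).as_rotvec()
    print("t",round(s["time"],2),"pos",s["eef_pos"].round(4),"F",s["force"].round(1),"shift mm",(d*1e3).round(1),"frac",(d/.4).round(4),"turn frac",(rv/(np.pi/2)).round(4),"gap",round(s["finger_gap"],3))
E
python3 -c "
from h import *
need((0,0,.225))"
```

```text
t 1.3 pos [0.1802 0.5196 0.2313] F [ 1.1  0.1 -0.3] shift mm [-482.9 -341.     6.3] frac [-1.2072 -0.8526  0.0157] turn frac [0.    0.    0.917] gap 1.004
```

apply_moves(plan=[[0, 0, -0.025, 0, 0, 0.115, 0], [0, 0, 0, 0, 0, 0.115, 0], [0, 0, 0, 0, 0, 0.115, 0], [0, 0, 0, 0, 0, 0.115, 0], [0, 0, 0, 0, 0, 0.115, 0], [0, 0, 0, 0, 0, 0.115, 0], [0, 0, 0, 0, 0, 0.115, 0], [0, 0, 0, 0, 0, 0.115, 0], [0, 0, 0, 0, 0, 0, 0]])

```text
time: 2.42
eef_pos: [0.1802, 0.5196, 0.2413]
tool_rot: [2.439, 1.98, -0.0]
force: [0.6, -0.4, -0.4]
finger_gap: -0.002
grip_force: 0.0
```

```bash
python3 -c "
from h import *
need((0,0,.225))"
```

```text
t 2.42 pos [0.1802 0.5196 0.2413] F [ 0.6 -0.4 -0.4] shift mm [-399.3  435.9   16.3] frac [-0.9983  1.0898  0.0407] turn frac [-0.      0.     -0.0023] gap -0.002
```

apply_moves(plan=[[-0.1, 0.109, 0, 0, 0, 0, 0], [-0.1, 0.109, 0, 0, 0, 0, 0], [-0.1, 0.109, 0, 0, 0, 0, 0], [-0.1, 0.109, 0, 0, 0, 0, 0], [-0.1, 0.109, 0, 0, 0, 0, 0], [-0.1, 0.109, 0, 0, 0, 0, 0], [-0.1, 0.109, 0, 0, 0, 0, 0], [-0.1, 0.109, 0, 0, 0, 0, 0], [-0.1, 0.109, 0, 0, 0, 0, 0], [-0.1, 0.109, 0, 0, 0, 0, 0], [0, 0, 0.03, 0, 0, 0, 0], [0, 0, 0, 0, 0, 0, 0]])

```text
time: 3.92
eef_pos: [0.5235, 0.0383, 0.2283]
tool_rot: [-2.437, -1.981, 0.003]
force: [-0.5, 0.1, -0.4]
finger_gap: -0.0
grip_force: 0.0
```

Run:
```python
from h import *
import cv2
need((0,0,.205))
ims=[]
for n,p in(("scene",(0,0,.205)),("side",(0,0,.205))):
    im=capture(n);c=proj(calibration(n),W(G,p)).astype(int);print(c)
    ims.append(cv2.resize(cv2.convertScaleAbs(im[c[1]-55:c[1]+45,c[0]-50:c[0]+50,::-1],alpha=1.5),(400,400),interpolation=2))
cv2.imwrite("pics/knob.png",np.hstack(ims))
```

```text
t 3.92 pos [0.5235 0.0383 0.2283] F [-0.5  0.1 -0.4] shift mm [ 1.1  1.  23.3] frac [0.0028 0.0025 0.0581] turn frac [-0.0014  0.0002 -0.0014] gap -0.0
[278 168]
[227 153]
```

View pics/knob.png

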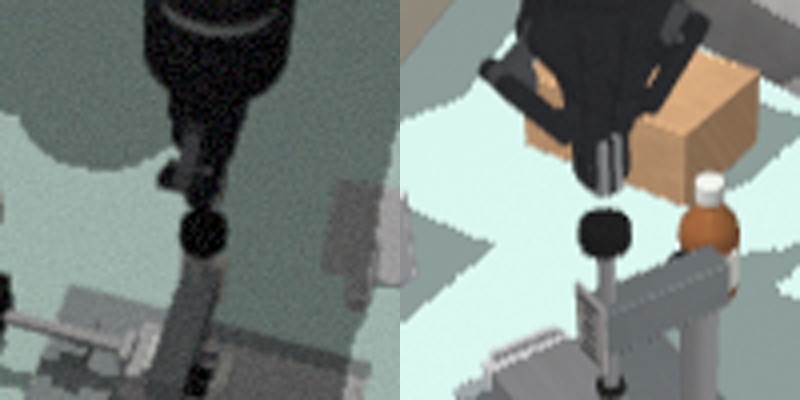

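The shut fingers sit right over the knob in both views: scene tip (205,205) over knob (203,235), side tip (605,190) over knob (605,230). Pressing down now, staying above the earliest possible contact.

apply_moves(plan=[[0.0028, 0.0025, 0.025, 0, 0, 0, 0], [0, 0, 0.02, 0, 0, 0, 0], [0, 0, 0.015, 0, 0, 0, 0], [0, 0, 0.015, 0, 0, 0, 0], [0, 0, 0.015, 0, 0, 0, 0], [0, 0, 0.01, 0, 0, 0, 0], [0, 0, 0, 0, 0, 0, 0]])

```text
time: 4.9
eef_pos: [0.5254, 0.0391, 0.1891]
tool_rot: [-2.44, -1.979, 0.0]
force: [-1.4, 2.2, 1.7]
finger_gap: -0.001
grip_force: 1.3
```

apply_moves(plan=[[0, 0, 0.0025, 0, 0, 0, 0], [0, 0, 0, 0, 0, 0, 0]])

```text
time: 5.15
eef_pos: [0.5254, 0.0391, 0.1884]
tool_rot: [2.44, 1.979, 0.0]
force: [-1.4, 1.4, 3.0]
finger_gap: 0.0
grip_force: 1.4
```

apply_moves(plan=[[0, 0, 0.0025, 0, 0, 0, 0], [0, 0, 0, 0, 0, 0, 0]])

```text
time: 5.4
eef_pos: [0.5254, 0.0391, 0.1873]
tool_rot: [2.44, 1.979, 0.0]
force: [-0.8, 2.6, 2.3]
finger_gap: 0.002
grip_force: 1.4
```

apply_moves(plan=[[0, 0, 0.0025, 0, 0, 0, 0], [0, 0, 0, 0, 0, 0, 0]])

```text
time: 5.65
eef_pos: [0.5254, 0.0391, 0.1862]
tool_rot: [2.44, 1.979, 0.0]
force: [-0.4, 1.1, 3.8]
finger_gap: -0.0
grip_force: 1.4
```

apply_moves(plan=[[0, 0, 0.0025, 0, 0, 0, 0], [0, 0, 0, 0, 0, 0, 0]])

```text
time: 5.9
eef_pos: [0.5254, 0.0391, 0.1852]
tool_rot: [-2.44, -1.979, 0.0]
force: [0.0, 0.8, 2.9]
finger_gap: 0.0
grip_force: 1.4
```

apply_moves(plan=[[0, 0, 0.0025, 0, 0, 0, 0], [0, 0, 0, 0, 0, 0, 0]])

```text
time: 6.15
eef_pos: [0.5254, 0.0391, 0.1842]
tool_rot: [2.44, 1.979, 0.0]
force: [0.1, 2.0, 2.2]
finger_gap: -0.001
grip_force: 1.5
```

apply_moves(plan=[[0, 0, 0.0025, 0, 0, 0, 0], [0, 0, 0, 0, 0, 0, 0]])

```text
time: 6.4
eef_pos: [0.5254, 0.039, 0.1832]
tool_rot: [2.44, 1.979, 0.0]
force: [0.3, 2.4, 2.9]
finger_gap: 0.001
grip_force: 1.5
```

apply_moves(plan=[[0, 0, 0.0025, 0, 0, 0, 0], [0, 0, 0, 0, 0, 0, 0]])

```text
time: 6.65
eef_pos: [0.5254, 0.0391, 0.1822]
tool_rot: [2.44, 1.979, 0.0]
force: [0.6, 1.1, 3.2]
finger_gap: 0.0
grip_force: 1.5
```

apply_moves(plan=[[0, 0, 0.0025, 0, 0, 0, 0], [0, 0, 0, 0, 0, 0, 0]])

```text
time: 6.9
eef_pos: [0.5254, 0.0391, 0.1812]
tool_rot: [2.44, 1.979, -0.0]
force: [0.4, 1.6, 3.0]
finger_gap: -0.003
grip_force: 1.6
```

apply_moves(plan=[[0, 0, 0.0025, 0, 0, 0, 0], [0, 0, 0, 0, 0, 0, 0]])

```text
time: 7.15
eef_pos: [0.5254, 0.0391, 0.1802]
tool_rot: [-2.44, -1.979, 0.0]
force: [0.1, 1.8, 3.4]
finger_gap: -0.003
grip_force: 1.6
```

apply_moves(plan=[[0, 0, 0.0025, 0, 0, 0, 0], [0, 0, 0, 0, 0, 0, 0]])

```text
time: 7.4
eef_pos: [0.5253, 0.0391, 0.1792]
tool_rot: [-2.44, -1.979, 0.0]
force: [0.5, 2.1, 3.6]
finger_gap: 0.004
grip_force: 1.6
```

apply_moves(plan=[[0, 0, 0.0025, 0, 0, 0, 0], [0, 0, 0, 0, 0, 0, 0]])

```text
time: 7.65
eef_pos: [0.5254, 0.0391, 0.1782]
tool_rot: [2.44, 1.979, -0.0]
force: [0.6, 1.5, 2.6]
finger_gap: 0.001
grip_force: 1.7
```

apply_moves(plan=[[0, 0, 0.0025, 0, 0, 0, 0], [0, 0, 0, 0, 0, 0, 0]])

```text
time: 7.9
eef_pos: [0.5254, 0.0391, 0.1772]
tool_rot: [2.44, 1.979, 0.0]
force: [1.0, 1.8, 4.1]
finger_gap: -0.003
grip_force: 1.7
```

apply_moves(plan=[[0, 0, 0.0025, 0, 0, 0, 0], [0, 0, 0, 0, 0, 0, 0]])

```text
time: 8.15
eef_pos: [0.5254, 0.0391, 0.1762]
tool_rot: [-2.44, -1.979, 0.0]
force: [0.6, 2.3, 2.9]
finger_gap: 0.002
grip_force: 1.7
```

apply_moves(plan=[[0, 0, 0.0025, 0, 0, 0, 0], [0, 0, 0, 0, 0, 0, 0]])

```text
time: 8.4
eef_pos: [0.5254, 0.039, 0.1752]
tool_rot: [2.44, 1.979, 0.0]
force: [2.2, 2.0, 3.7]
finger_gap: -0.001
grip_force: 1.7
```

apply_moves(plan=[[0, 0, 0.0025, 0, 0, 0, 0], [0, 0, 0, 0, 0, 0, 0]])

```text
time: 8.65
eef_pos: [0.5254, 0.0391, 0.1742]
tool_rot: [-2.44, -1.979, 0.0]
force: [0.7, 1.0, 4.7]
finger_gap: 0.001
grip_force: 1.8
```

apply_moves(plan=[[0, 0, 0.0025, 0, 0, 0, 0], [0, 0, 0, 0, 0, 0, 0]])

```text
time: 8.9
eef_pos: [0.5254, 0.0391, 0.1734]
tool_rot: [2.44, 1.979, 0.0]
force: [0.9, 1.2, 5.2]
finger_gap: -0.006
grip_force: 2.8
```

apply_moves(plan=[[0, 0, 0.0015, 0, 0, 0, 0], [0, 0, 0, 0, 0, 0, 0]])

```text
time: 9.15
eef_pos: [0.5254, 0.0391, 0.1731]
tool_rot: [2.44, 1.979, 0.0]
force: [-1.2, 0.7, 8.6]
finger_gap: 0.001
grip_force: 4.1
```

Run:
```python
from h import *
F=[]
for i in range(3):
    F.append(read_state()["force"]);capture("side")
print(np.round(F,1),read_state()["eef_pos"])
```

```text
[[-1.2  0.7  8.6]
 [-1.6  1.8  7.8]
 [-1.8  1.3  8.2]] [0.52538025 0.03906104 0.17304213]
```

apply_moves(plan=[[0, 0, 0.002, 0, 0, 0, 0], [0, 0, 0, 0, 0, 0, 0]])

```text
time: 9.55
eef_pos: [0.5255, 0.0391, 0.1726]
tool_rot: [2.44, 1.978, 0.001]
force: [-2.5, 1.9, 11.1]
finger_gap: -0.004
grip_force: 5.9
```

apply_moves(plan=[[0, 0, 0, 0, 0, 0, 0], [0, 0, 0, 0, 0, 0, 0]])

```text
time: 9.8
eef_pos: [0.5254, 0.0391, 0.1726]
tool_rot: [2.44, 1.978, 0.001]
force: [-3.5, 0.9, 12.1]
finger_gap: 0.002
grip_force: 5.8
```

apply_moves(plan=[[0, 0, 0.0005, 0, 0, 0, 0], [0, 0, 0, 0, 0, 0, 0], [0, 0, 0, 0, 0, 0, 0], [0, 0, 0, 0, 0, 0, 0], [0, 0, 0, 0, 0, 0, 0], [0, 0, 0, 0, 0, 0, 0], [0, 0, 0, 0, 0, 0, 0], [0, 0, 0, 0, 0, 0, 0], [0, 0, 0, 0, 0, 0, 0], [0, 0, 0, 0, 0, 0, 0], [0, 0, 0, 0, 0, 0, 0]])

```text
time: 11.18
eef_pos: [0.5254, 0.0391, 0.1725]
tool_rot: [2.44, 1.978, 0.001]
force: [-3.1, 1.5, 12.4]
finger_gap: 0.001
grip_force: 6.2
```

apply_moves(plan=[[0, 0, 0, 0, 0, 0, 0], [0, 0, -0.01, 0, 0, 0, 0], [0, 0, -0.025, 0, 0, 0, 0], [0, 0, -0.03, 0, 0, 0, 0], [0, 0, -0.08, 0, 0, 0, 0], [0, 0, -0.08, 0, 0, 0, 0], [-0.12, 0, 0, 0, 0, 0, 0], [-0.12, 0, 0, 0, 0, 0, 0], [-0.12, 0, 0, 0, 0, 0, 0], [-0.12, 0, 0, 0, 0, 0, 0], [0, 0, 0, 0, 0, 0, 0]])

```text
time: 12.55
eef_pos: [0.4848, -0.1512, 0.2619]
tool_rot: [-2.444, -1.974, 0.001]
force: [-0.3, -0.3, -0.6]
finger_gap: -0.004
grip_force: 0.0
```

Run:
```python
from h import *
import cv2
need((0,-.19,.035))
im=capture("side");cv2.imwrite("pics/side2.png",im[:,:,::-1])
C=calibration("side");print(find_in("side","ejector_tab")[:1],find_in("side","knob_top")[:1])
cr=cv2.resize(im[120:270,150:350,::-1],(800,600),interpolation=2)
for p,col in(((0,-.15,.063),(0,0,255)),((0,0,.205),(0,255,0)),((0,-.15,.017),(255,0,0)),((0,.066,.025),(255,0,255)),((0,0,.059),(255,255,0))):
    u=(proj(C,W(G,p))-[150,120])*4;cv2.circle(cr,tuple(int(x) for x in u),3,col,-1)
cv2.imwrite("pics/s2.png",cr)
```

```text
t 12.55 pos [ 0.4848 -0.1512  0.2619] F [-0.3 -0.3 -0.6] shift mm [  4.6   0.8 226.9] frac [0.0116 0.0019 0.5672] turn frac [-0.0004  0.0003 -0.0053] gap -0.004
[{'point': [0.5021, -0.0998, 0.0413], 'confidence': 0.77}] [{'point': [0.5205, 0.0334, 0.1946], 'confidence': 0.73}]
```

View pics/s2.png

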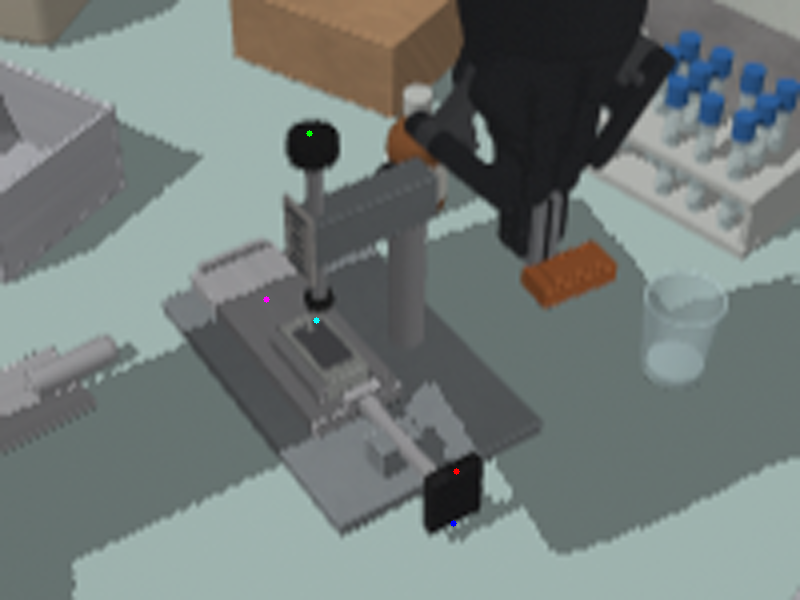

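The knob is back up at (312,145), the tab is at (452,492), and the projected model points land on their features. Now going down behind the tab.

apply_moves(plan=[[0.0116, 0.002, 0.14, 0, 0, 0, 0], [0, 0, 0.14, 0, 0, 0, 0], [0, 0, 0.14, 0, 0, 0, 0], [0, 0, 0.1, 0, 0, -0.005, 0], [0, 0, 0.047, 0, 0, 0, 0], [0.03, 0, 0, 0, 0, 0, 0], [0, 0, 0, 0, 0, 0, 0]])

```text
time: 13.58
eef_pos: [0.4906, -0.1313, 0.0359]
tool_rot: [2.43, 1.99, 0.001]
force: [-0.2, -0.7, 0.3]
finger_gap: -0.003
grip_force: 0.0
```

apply_moves(plan=[[0.02, 0, 0, 0, 0, 0, 0], [0.02, 0, 0, 0, 0, 0, 0], [0.02, 0, 0, 0, 0, 0, 0], [0.02, 0, 0, 0, 0, 0, 0], [0, 0, 0, 0, 0, 0, 0]])

```text
time: 14.2
eef_pos: [0.4965, -0.1009, 0.0352]
tool_rot: [2.431, 1.988, 0.001]
force: [0.8, -2.4, 2.0]
finger_gap: 0.006
grip_force: 1.2
```

Run:
```python
from h import *
need((0,-.081,.035))
```

```text
t 14.2 pos [ 0.4965 -0.1009  0.0352] F [ 0.8 -2.4  2. ] shift mm [61.9 -0.5  0.2] frac [ 0.1548 -0.0012  0.0004] turn frac [0.0005 0.0001 0.0023] gap 0.006
```

apply_moves(plan=[[0.015, 0, 0, 0, 0, 0, 0], [0.015, 0, 0, 0, 0, 0, 0], [0.015, 0, 0, 0, 0, 0, 0], [0.015, 0, 0, 0, 0, 0, 0], [0, 0, 0, 0, 0, 0, 0]])

```text
time: 14.82
eef_pos: [0.5012, -0.0777, 0.0351]
tool_rot: [2.432, 1.988, 0.0]
force: [0.3, -3.4, 2.9]
finger_gap: -0.003
grip_force: 1.7
```

apply_moves(plan=[[0.015, 0, 0, 0, 0, 0, 0], [0.015, 0, 0, 0, 0, 0, 0], [0.015, 0, 0, 0, 0, 0, 0], [0.015, 0, 0, 0, 0, 0, 0], [0, 0, 0, 0, 0, 0, 0]])

```text
time: 15.45
eef_pos: [0.5061, -0.0543, 0.0351]
tool_rot: [2.432, 1.988, 0.001]
force: [1.2, -4.5, 2.9]
finger_gap: 0.001
grip_force: 2.2
```

Run:
```python
from h import *
need((0,-.081,.035))
```

```text
t 15.45 pos [ 0.5061 -0.0543  0.0351] F [ 1.2 -4.5  2.9] shift mm [14.3 -0.6  0.1] frac [ 0.0358 -0.0015  0.0002] turn frac [0.0006 0.0002 0.002 ] gap 0.001
```

apply_moves(plan=[[0.015, 0, 0, 0, 0, 0, 0], [0.01, 0, 0, 0, 0, 0, 0], [0, 0, 0, 0, 0, 0, 0]])

```text
time: 15.82
eef_pos: [0.5081, -0.0445, 0.0351]
tool_rot: [2.432, 1.988, 0.001]
force: [1.5, -5.2, 3.0]
finger_gap: 0.002
grip_force: 2.3
```

apply_moves(plan=[[0.008, 0, 0, 0, 0, 0, 0], [0, 0, 0, 0, 0, 0, 0]])

```text
time: 16.08
eef_pos: [0.5087, -0.0415, 0.0351]
tool_rot: [2.432, 1.987, 0.001]
force: [2.2, -6.1, 3.2]
finger_gap: 0.0
grip_force: 2.4
```

apply_moves(plan=[[0.005, 0, 0, 0, 0, 0, 0], [0, 0, 0, 0, 0, 0, 0]])

```text
time: 16.32
eef_pos: [0.5091, -0.0399, 0.0351]
tool_rot: [2.432, 1.987, 0.0]
force: [1.4, -7.3, 1.9]
finger_gap: -0.0
grip_force: 3.6
```

apply_moves(plan=[[0.004, 0, 0, 0, 0, 0, 0], [0, 0, 0, 0, 0, 0, 0]])

```text
time: 16.58
eef_pos: [0.5091, -0.0396, 0.0351]
tool_rot: [2.431, 1.986, -0.002]
force: [-2.3, -20.7, 3.9]
finger_gap: 0.001
grip_force: 10.5
```

apply_moves(plan=[[0.004, 0, 0, 0, 0, 0, 0], [0, 0, 0, 0, 0, 0, 0]])

```text
time: 16.82
eef_pos: [0.5091, -0.0395, 0.0351]
tool_rot: [2.431, 1.985, -0.005]
force: [-5.6, -34.6, 5.6]
finger_gap: -0.001
grip_force: 17.5
```

Run:
```python
from h import *
import cv2
need((0,-.081,.035))
for n in("scene","side"):
    im=capture(n);cv2.imwrite(f"pics/{n}3.png",im[:,:,::-1])
    C=calibration(n);print([ (np.round(r["point"],3),round(r["confidence"],2)) for r in find_in(n,"cartridge")])
    c=proj(C,W(G,(0,.066,.03))).astype(int)
    cr=cv2.resize(cv2.convertScaleAbs(im[c[1]-50:c[1]+50,c[0]-50:c[0]+50,::-1],alpha=1.5),(400,400),interpolation=2)
    cv2.imwrite(f"pics/c_{n}.png",cr);print(c)
cv2.imwrite("pics/c3.png",np.hstack([cv2.imread(f"pics/c_{n}.png") for n in("scene","side")]))
```

```text
t 16.82 pos [ 0.5091 -0.0395  0.0351] F [ -5.6 -34.6   5.6] shift mm [-0.8 -0.7  0.1] frac [-0.0021 -0.0016  0.0003] turn frac [0.0003 0.0029 0.0016] gap -0.001
[(array([0.544, 0.107, 0.041]), 0.74), (array([ 0.719, -0.006,  0.019]), 0.55)]
[298 211]
[(array([ 0.71 , -0.012,  0.018]), 0.54), (array([0.53 , 0.1  , 0.043]), 0.45), (array([0.51 , 0.002, 0.011]), 0.33), (array([ 0.694, -0.116,  0.044]), 0.29), (array([0.52 , 0.054, 0.041]), 0.16)]
[216 193]
```

View pics/c3.png

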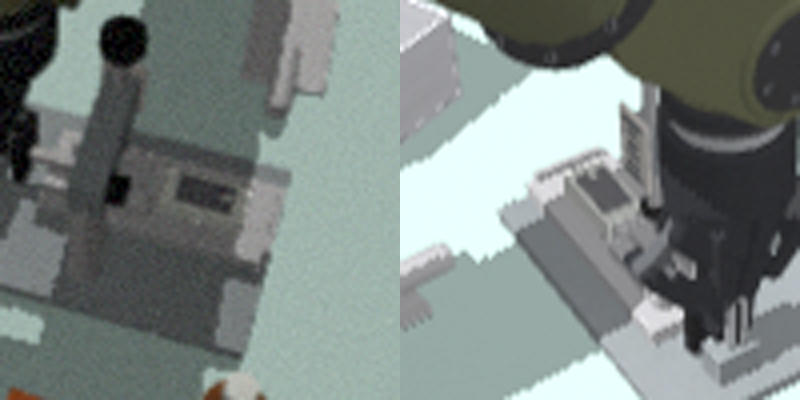

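The cartridge has left the nest and sits on the outfeed: scene crop (205,195), side crop (608,195). The ejector is at its stop. Now letting it spring back and going up and over.

apply_moves(plan=[[-0.01, 0, 0, 0, 0, 0, 0], [-0.025, 0, 0, 0, 0, 0, 0], [-0.03, 0, 0, 0, 0, 0, 0], [-0.03, 0, 0, 0, 0, 0, 0], [-0.03, 0, 0, 0, 0, 0, 0], [-0.03, 0, 0, 0, 0, 0, 0], [-0.03, 0, 0, 0, 0, 0, 0], [-0.03, 0, 0, 0, 0, 0, 0], [-0.04, 0, 0, 0, 0, 0, 0], [-0.05, 0, 0, 0, 0, 0, 0], [0, 0, 0, 0, 0, 0, 0]])

```text
time: 18.4
eef_pos: [0.4848, -0.157, 0.0348]
tool_rot: [-2.434, -1.986, -0.0]
force: [-0.3, -0.0, 0.8]
finger_gap: -0.003
grip_force: 0.0
```

apply_moves(plan=[[0, 0, -0.14, 0, 0, 0, 0], [0, 0, -0.14, 0, 0, 0, 0], [0, 0, -0.14, 0, 0, 0, 0], [0, 0, -0.12, 0, 0, 0, 0], [0.12, 0, -0.02, 0, 0, 0, 60], [0.13, 0, 0, 0, 0, 0, 60], [0.13, 0, 0, 0, 0, 0, 60], [0.13, 0, 0, 0, 0, 0, 60], [0.13, 0, 0, 0, 0, 0, 60], [0, 0, 0, 0, 0, 0, 60]])

```text
time: 19.65
eef_pos: [0.5359, 0.0983, 0.2584]
tool_rot: [-2.428, -1.993, 0.0]
force: [0.4, 0.2, -0.1]
finger_gap: 0.704
grip_force: 0.0
```

Run:
```python
from h import *
need((0,.069,.12))
```

```text
t 19.65 pos [0.5359 0.0983 0.2584] F [ 0.4  0.2 -0.1] shift mm [  8.9   1.1 138.4] frac [0.0222 0.0028 0.3461] turn frac [-0.0005 -0.0002  0.0047] gap 0.704
```

apply_moves(plan=[[0.022, 0.003, 0.08, 0, 0, 0.0047, 60], [0, 0, 0, 0, 0, 0, 60]])

```text
time: 19.9
eef_pos: [0.538, 0.1033, 0.225]
tool_rot: [-2.438, -1.978, 0.006]
force: [-1.2, -0.4, 1.1]
finger_gap: 0.701
grip_force: 0.0
```

Run:
```python
from h import *
import cv2
need((0,.069,.12))
im=capture("wrist");C=calibration("wrist")
print([(np.round(r["point"],3),round(r["confidence"],2)) for r in find_in("wrist","cartridge")])
im=cv2.convertScaleAbs(im[:,:,::-1],alpha=1.4)
pts=np.array([proj(C,W(G,(a*.015,.066+b*.03,.041))) for a,b in((-1,-1),(1,-1),(1,1),(-1,1))])
print(pts.round())
out=cv2.resize(im,(800,600),interpolation=2)
cv2.polylines(out,[(pts*800/512).astype(int)],True,(0,0,255),1)
cv2.imwrite("pics/w.png",out)
```

```text
t 19.9 pos [0.538  0.1033 0.225 ] F [-1.2 -0.4  1.1] shift mm [  3.7   0.3 105. ] frac [0.0093 0.0008 0.2626] turn frac [-0.0025  0.0008 -0.0025] gap 0.701
[(array([ 0.708, -0.002,  0.016]), 0.86), (array([0.54 , 0.109, 0.04 ]), 0.55)]
[[246. 196.]
 [271. 196.]
 [271. 146.]
 [245. 146.]]
```

View pics/w.png

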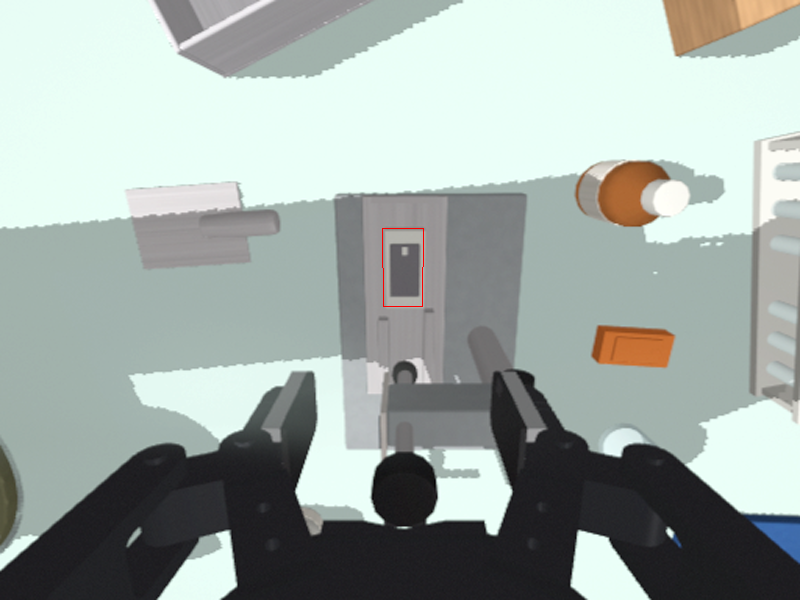

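The fitted rectangle sits exactly on the white cartridge at (403,268), the foot and knob are clear, and the ejector is back. Grasping slightly outboard of the middle keeps the wrist away from the knob.

apply_moves(plan=[[0.0218, 0.001, 0, 0, 0, -0.0025, 60], [0, 0, 0.1, 0, 0, 0, 55], [0, 0, 0.1, 0, 0, 0, 50], [0, 0, 0.1, 0, 0, 0, 44], [0, 0, 0, 0, 0, 0, 44]])

```text
time: 20.62
eef_pos: [0.5403, 0.1119, 0.1054]
tool_rot: [-2.434, -1.983, 0.005]
force: [0.2, -0.4, 0.4]
finger_gap: 0.517
grip_force: 0.0
```

Run:
```python
from h import *
need((0,.074,.0265))
```

```text
t 20.62 pos [0.5403 0.1119 0.1054] F [ 0.2 -0.4  0.4] shift mm [-0.3 -0.3 78.9] frac [-0.0006 -0.0006  0.1973] turn frac [-0.0024  0.0008 -0.0002] gap 0.517
```

apply_moves(plan=[[0, 0, 0.06, 0, 0, 0, 44], [0, 0, 0.06, 0, 0, 0, 44], [0, 0, 0.04, 0, 0, 0, 44], [0, 0, 0.02, 0, 0, 0, 44], [0, 0, 0, 0, 0, 0, 44]])

```text
time: 21.25
eef_pos: [0.5414, 0.112, 0.0353]
tool_rot: [2.436, 1.984, 0.0]
force: [-0.3, 0.1, 0.1]
finger_gap: 0.517
grip_force: 0.0
```

apply_moves(plan=[[0, 0, 0.017, 0, 0, 0, 44], [0, 0, 0, 0, 0, 0, 44]])

```text
time: 21.5
eef_pos: [0.5411, 0.1119, 0.028]
tool_rot: [-2.436, -1.984, 0.0]
force: [-0.5, 0.3, -0.3]
finger_gap: 0.512
grip_force: 0.0
```

Run:
```python
from h import *
import cv2
need((0,.074,.0265))
for n in ("side",):
    im=capture(n);cr=cv2.resize(cv2.convertScaleAbs(im[130:240,170:290,::-1],alpha=1.3),None,fx=5,fy=5,interpolation=2)
    cv2.imwrite("pics/g.png",cr)
```

```text
t 21.5 pos [0.5411 0.1119 0.028 ] F [-0.5  0.3 -0.3] shift mm [-0.5 -1.4  1.5] frac [-0.0013 -0.0034  0.0037] turn frac [-0.0002  0.0001 -0.0002] gap 0.512
```

View pics/g.png

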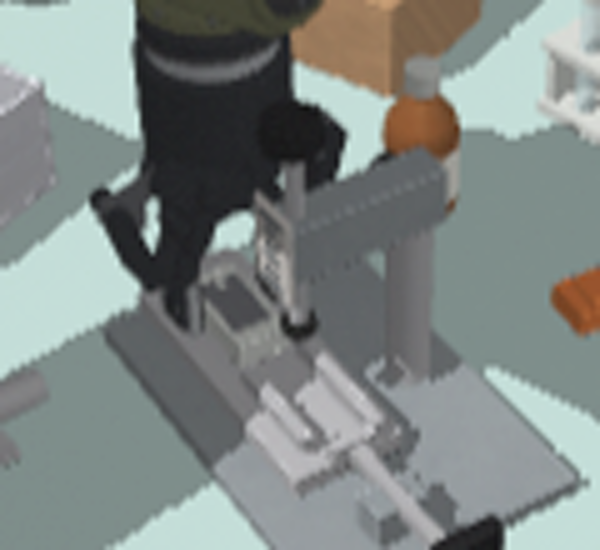

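The finger stands beside the cartridge on the bed at (185,310), clear of the knob and head, and the ejector is back. Closing.

apply_moves(plan=[[0, -0.003, 0.003, 0, 0, 0, 20], [0, 0, 0, 0, 0, 0, 20], [0, 0, 0, 0, 0, 0, 20], [0, 0, 0, 0, 0, 0, 20]])

```text
time: 22.05
eef_pos: [0.5404, 0.1122, 0.0276]
tool_rot: [2.435, 1.983, 0.002]
force: [0.1, -0.7, 5.4]
finger_gap: 0.336
grip_force: 59.7
```

apply_moves(plan=[[0, 0, -0.015, 0, 0, 0, 20], [0, 0, -0.03, 0, 0, 0, 20], [0, 0, 0, 0, 0, 0, 20]])

```text
time: 22.42
eef_pos: [0.5406, 0.1123, 0.0462]
tool_rot: [2.435, 1.983, 0.003]
force: [0.0, 0.3, -1.1]
finger_gap: 0.332
grip_force: 59.3
```

Run:
```python
from h import *
need((0,.074,.0265))
import cv2
for c in("scene","side"):
    im=capture(c)
    for t in("tray","pot"):
        for r in find_in(c,t)[:1]:print(c,t,np.round(r["point"],3),round(r["confidence"],2))
im0=cv2.imread("pics/scene0.png");C=calibration("scene");S=calibration("side")
# tray rim corners in 800x600 picks
sc=np.array([[193,263],[261,261],[254,349],[182,354]])*.64
si=np.array([[548,418],[640,463],[582,584],[486,521]])*.64
def unproj(c,p,z):
    K=c["intrinsics"];d=np.linalg.inv(K)@[*p,1];d=c["T"][:3,:3]@[d[0],-d[1],-d[2]];o=c["T"][:3,3];return o+d*(z-o[2])/d[2]
for c,P in((C,sc),(S,si)):
    q=np.array([unproj(c,p,.02) for p in P]);print(q.round(3),q.mean(0).round(4),[round(np.linalg.norm(q[i]-q[i-1]),3) for i in range(4)])
```

```text
t 22.43 pos [0.5406 0.1123 0.0462] F [ 0.   0.3 -1.1] shift mm [-0.8 -0.8 19.7] frac [-0.002  -0.002   0.0492] turn frac [ 0.0013 -0.0005 -0.0002] gap 0.332
scene tray [ 0.519 -0.349  0.005] 0.64
scene pot [ 0.584 -0.36   0.046] 0.65
side tray [ 0.507 -0.353  0.004] 0.93
side pot [ 0.576 -0.368  0.042] 0.61
[[ 0.436 -0.431  0.02 ]
 [ 0.418 -0.3    0.02 ]
 [ 0.608 -0.268  0.02 ]
 [ 0.631 -0.393  0.02 ]] [ 0.5235 -0.3479  0.02  ] [np.float64(0.198), np.float64(0.133), np.float64(0.193), np.float64(0.127)]
[[ 0.596 -0.278  0.02 ]
 [ 0.621 -0.406  0.02 ]
 [ 0.429 -0.434  0.02 ]
 [ 0.412 -0.31   0.02 ]] [ 0.5142 -0.357   0.02  ] [np.float64(0.187), np.float64(0.13), np.float64(0.194), np.float64(0.125)]
```

Grasped: gap about 28.5 mm, grip 59 N. Carrying it over the knob to the free side of the tray.

apply_moves(plan=[[0, 0, -0.08, 0, 0, 0, 20], [0, 0, -0.12, 0, 0, 0, 20], [0, 0, -0.12, 0, 0, 0, 20], [0, 0, -0.12, 0, 0, 0, 20], [0, 0, -0.11, 0, 0, 0, 20], [-0.08, 0.006, 0, 0, 0, 0, 20], [-0.13, 0.01, 0, 0, 0, 0, 20], [-0.13, 0.01, 0, 0, 0, 0, 20], [-0.13, 0.01, 0, 0, 0, 0, 20], [-0.13, 0.01, 0, 0, 0, 0, 20], [-0.13, 0.01, 0, 0, 0, 0, 20], [0, 0, 0, 0, 0, 0, 20]])

```text
time: 24.22
eef_pos: [0.5021, -0.1811, 0.2644]
tool_rot: [-2.439, -1.979, 0.001]
force: [0.8, -0.1, -1.0]
finger_gap: 0.331
grip_force: 59.5
```

apply_moves(plan=[[-0.13, 0.01, 0, 0, 0, 0, 20], [-0.13, 0.01, 0, 0, 0, 0, 20], [-0.13, 0.01, 0, 0, 0, 0, 20], [0, 0, 0, 0, 0, -0.08, 20], [0, 0, 0, 0, 0, -0.08, 20], [0, 0, 0, 0, 0, -0.078, 20], [0, 0, 0.12, 0, 0, 0, 20], [0, 0, 0.12, 0, 0, 0, 20], [0, 0, 0, 0, 0, 0, 20]])

```text
time: 25.35
eef_pos: [0.4822, -0.3319, 0.1659]
tool_rot: [-2.02, -2.398, 0.0]
force: [0.0, -0.3, 0.2]
finger_gap: 0.335
grip_force: 59.5
```

Run:
```python
from h import *
import cv2
T=(0.519,-0.352,0.17)
need((-.035,.008,.03),yaw=.17,g=T)
im=capture("side");C=calibration("side")
c=proj(C,W(T,(0,0,.02))).astype(int)
y0=max(0,c[1]-120);x0=c[0]-90;cr=cv2.resize(cv2.convertScaleAbs(im[y0:c[1]+60,x0:c[0]+90,::-1],alpha=1.3),None,fx=3.3,fy=3.3,interpolation=2)
for P,col in [((a*.095,b*.065,.02),(0,0,255)) for a in(-1,1) for b in(-1,1)]+[((-.035+a*.015,b*.03,.004),(255,0,0)) for a in(-1,1) for b in(-1,1)]:
    u=(proj(C,W(T,P))-[x0,y0])*3.3;cv2.circle(cr,tuple(int(v) for v in u),3,col,-1)
cv2.imwrite("pics/t.png",cr)
```

```text
t 25.35 pos [ 0.4822 -0.3319  0.1659] F [ 0.  -0.3  0.2] shift mm [-18.7  -1.6 135.8] frac [-0.0467 -0.0039  0.3395] turn frac [-0.0027 -0.0032  0.0005] gap 0.335
```

View pics/t.png

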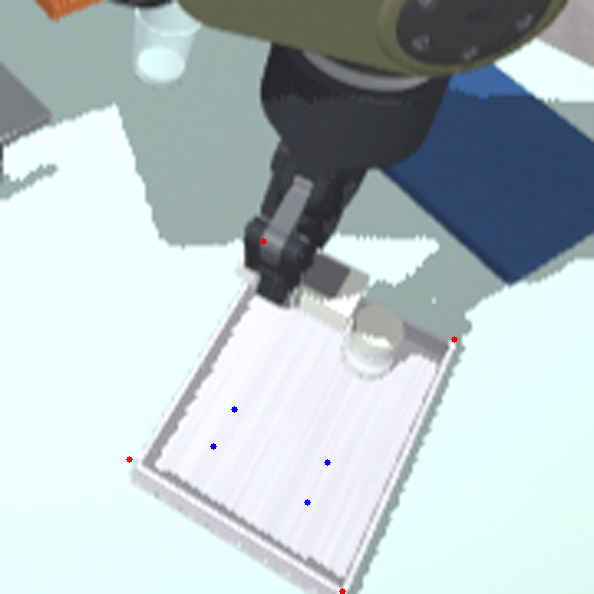

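The tray corners match the red marks to within a few mm, the planned footprint (270,455) is clear of the pot at (372,335), and the cartridge hangs level. Lowering.

apply_moves(plan=[[-0.0467, -0.004, 0.06, 0, 0, 0, 20], [0, 0, 0.12, 0, 0, 0, 20], [0, 0, 0.1, 0, 0, 0, 20], [0, 0, 0.06, 0, 0, 0, 20], [0, 0, 0.03, 0, 0, 0, 20], [0, 0, 0, 0, 0, 0, 20]])

```text
time: 26.15
eef_pos: [0.4853, -0.3525, 0.022]
tool_rot: [2.024, 2.401, 0.0]
force: [-0.7, -0.2, 0.1]
finger_gap: 0.331
grip_force: 59.5
```

apply_moves(plan=[[0, 0, 0.008, 0, 0, 0, 20], [0, 0, 0, 0, 0, 0, 20]])

```text
time: 26.4
eef_pos: [0.4849, -0.3524, 0.0185]
tool_rot: [2.024, 2.401, -0.0]
force: [-0.7, 0.5, -0.1]
finger_gap: 0.332
grip_force: 59.5
```

Run:
```python
from h import *
need((-.035,.008,.007),yaw=.17,g=(0.519,-0.352,0.17))
```

```text
t 26.4 pos [ 0.4849 -0.3524  0.0185] F [-0.7  0.5 -0.1] shift mm [ 2.7 -1.4 11.5] frac [ 0.0067 -0.0034  0.0288] turn frac [0.0005 0.0006 0.0001] gap 0.332
```

apply_moves(plan=[[0, 0, 0.013, 0, 0, 0, 20], [0, 0, 0.007, 0, 0, 0, 20], [0, 0, 0, 0, 0, 0, 20]])

```text
time: 26.78
eef_pos: [0.4845, -0.3521, 0.0093]
tool_rot: [-2.024, -2.402, 0.0]
force: [-0.6, 0.3, -0.0]
finger_gap: 0.337
grip_force: 59.5
```

apply_moves(plan=[[0, 0, 0.004, 0, 0, 0, 20], [0, 0, 0, 0, 0, 0, 20]])

```text
time: 27.02
eef_pos: [0.4846, -0.3522, 0.008]
tool_rot: [-2.025, -2.402, -0.0]
force: [-0.5, -0.4, -0.9]
finger_gap: 0.329
grip_force: 59.5
```

apply_moves(plan=[[0, 0, 0.002, 0, 0, 0, 20], [0, 0, 0, 0, 0, 0, 20]])

```text
time: 27.28
eef_pos: [0.4846, -0.3522, 0.0073]
tool_rot: [-2.025, -2.402, 0.0]
force: [-0.4, 0.1, -0.0]
finger_gap: 0.333
grip_force: 59.5
```

apply_moves(plan=[[0, 0, 0.002, 0, 0, 0, 20], [0, 0, 0, 0, 0, 0, 20]])

```text
time: 27.52
eef_pos: [0.4847, -0.3523, 0.0067]
tool_rot: [2.025, 2.402, -0.0]
force: [-0.6, 1.1, 1.9]
finger_gap: 0.331
grip_force: 59.7
```

apply_moves(plan=[[0, 0, 0.0015, 0, 0, 0, 20], [0, 0, 0, 0, 0, 0, 20]])

```text
time: 27.78
eef_pos: [0.4847, -0.3523, 0.0066]
tool_rot: [2.024, 2.402, -0.0]
force: [-3.5, 2.8, 8.6]
finger_gap: 0.332
grip_force: 60.8
```

Touchdown at 8.6 N, at the expected height. Releasing and rising.

apply_moves(plan=[[0, 0, -0.001, 0, 0, 0, 34], [0, 0, 0, 0, 0, 0, 50], [0, 0, 0, 0, 0, 0, 50], [0, 0, 0, 0, 0, 0, 50], [0, 0, -0.05, 0, 0, 0, 50], [0, 0, -0.1, 0, 0, 0, 50], [0, 0, -0.12, 0, 0, 0, 50], [0, 0, -0.12, 0, 0, 0, 50], [0, 0, -0.12, 0, 0, 0, 50], [0, 0, 0, 0, 0, 0, 50], [0, 0, 0, 0, 0, 0, 50]])

```text
time: 29.15
eef_pos: [0.4844, -0.352, 0.2105]
tool_rot: [2.025, 2.402, -0.0]
force: [0.9, -0.4, 0.0]
finger_gap: 0.587
grip_force: 0.0
```

Run:
```python
from h import *
import cv2
im=capture("side");s=im
print([(np.round(r["point"],3),round(r["confidence"],2)) for r in find_in("side","cartridge")[:3]],[np.round(r["point"],3) for t in("pot","can","spatula","beaker","bottle") for r in find_in("side",t)[:1]],read_state()["eef_pos"],read_state()["force"])
cv2.imwrite("pics/end.png",cv2.resize(im[:,:,::-1],(800,600),interpolation=2))
```

```text
[(array([ 0.479, -0.362,  0.024]), 0.9), (array([ 0.707, -0.012,  0.02 ]), 0.58)] [array([ 0.575, -0.366,  0.037]), array([ 0.377, -0.143,  0.044]), array([0.378, 0.162, 0.001]), array([ 0.692, -0.115,  0.043]), array([0.704, 0.108, 0.045])] [ 0.48452263 -0.35211912  0.20976835] [ 1.18848659 -1.02620687 -0.80371069]
```

View pics/end.png

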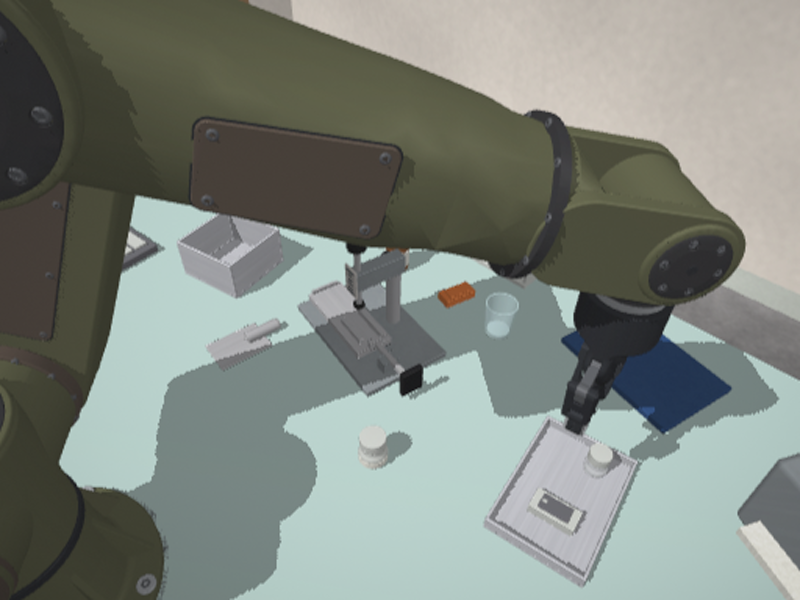

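The cartridge lies flat in the tray at (557,508), clear of the pot at (599,460). The ejector is back at (411,380), and everything else is in place.

```bash
python3 -c "
from bench import *
print(job_done())"
```

```text
the job is handed in; nothing more can be done
None
```

The job is handed in at about 29 s: the cartridge was gauged at about 18 mm (about 8 N on the foot, held about 1.6 s), ejected, and laid flat in the shallow tray; the ejector sprang back and the other things were left in place.

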